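# Move the toiletries to the new organiser pockets in the same order

### The arm

A 6-joint arm with a two-finger parallel gripper is mounted at the origin on the work surface. World frame = base frame: x ahead of the robot, y to its left, z up, the work surface at z = 0. Lengths are in m, angles in rad, forces in N, time in s.
With the tool pointing down it reaches from about 0.325 to 0.9 m from the base axis. Payload 6.1 kg.
Tool frame: the origin (TCP) lies at the very end of the fingers, on their centre line; the grasp point (between the pads) lies grip_point_offset behind it (grip_point_offset is the distance from the TCP to the grasp point, in m); z points along the fingers, y is the line along which they close (so a half turn about z gives the same grasp; the last joint's range is limited). The gripper opens to 87 mm and grips with 3 to 60 N. Pads are 19 mm wide; open, the fingers measure 117 mm over their backs; the gripper's body (75 mm by 190 mm) begins 51 mm behind the grasp point.
Start: joints at [1.09, 0.22, 1.526, -0, 1.395, -0.126], TCP at [0.217, 0.586, 0.223] pointing down, gripper open.
Joint ranges: [-2.98, 2.98], [-0.91, 2.08], [0.09, 2.57], [-1.24, 4.39], [0.2, 2.65], [-2.68, 2.68]. Speed limits (rad/s): [2.57, 2.57, 3.01, 3.14, 3.14, 3.14].

### API

Orientations are given as [roll, pitch, yaw] about the fixed x, y, z axes, in that order (R = Rz(yaw) Ry(pitch) Rx(roll)).
In Python, from workcell import * gives the robot as it stands.
- The arm moves only by the tool send_rows, never from a script. Its argument "plan" is a list of rows, each a list of 7 numbers: the turn, a rotation vector about the tool's x, y, z normalised to -1 to 1, where 1 is 60 degrees, then the shift along the tool's x, y, z normalised to -1 to 1, where 1 is 0.12 m, then the finger opening in mm, from 0 to 87. A call has 1 to 10 rows; each row is the pose to reach, as a shift and turn from the pose commanded when the call began, along the tool's axes at that moment; what a row does not reach only later rows make up. A row lasts 1/8 s, in which the tool goes at most 62.5 mm and 10.7 degrees, less where a joint would pass 70% of its speed; a pose out of reach is approached as far as the arm can. A call with a number of a shift or a turn outside -1 to 1 is refused whole. A call with a gripper value outside its range is refused whole. The fingers move at their own pace and stop on an object; "force" is the grip in N (left out, the last holds). Time passes only in rows, so rows that repeat a pose let the fingers close. It gives the time, the measured TCP pose, the force, the opening and the grip force at its end, in the units of the state.
- read_state(): the state, without advancing time (a new reading comes with each control period).
- read_camera(name): name is "scene" or "top" or "wrist"; returns a dict with "pixels" (420x560x3 uint8, red, green, blue), "K" (3x3 intrinsics, pixels), "pose" (4x4, takes a point from camera to world coordinates). Camera axes: x right, y up, looking along -z (the intrinsics and any distortion apply to the point x, -y, -z); pixel columns grow to the right and rows downward; lengths in m; the calibration is good to about 2 mm. A picture is of the moment at which its call begins. There is no depth.
- close_job(): hands the job in; it is judged then, once.
Trained networks look in a picture, given as the dict that the camera call returned (one of the last four; its "shot" number tells which), for a name from the list of things; names that differ only in an ending like _2 or _b are one class to them, and where a whole thing is asked for, a point or a joint stands for the part that bears it (a point fixed in the world has none). Each returns a list of dicts, best first, with "p" (0 to 1); they miss things now and then, are a little off and sometimes report something else, mostly with a low value. They report only what shows in the picture. A call takes as long as a camera call. They do not tell look-alikes from the thing itself.
- spot_in(picture, query): "centre" ([column, row] in pixels, amid what is visible of it).
The state is a dict: "t": time; "joint_pos": joint angles; "joint_velocities": joint speeds; "joint_torque": joint torques, N m; "tcp_pos": TCP position; "eef_rot": TCP orientation; "contact_force": force on the tool from outside, world axes, zero at the start; "ft_torque": the same for the moment, N m; "width": opening from 0.0 (shut) to 1.0 (fully open); "grip_force": force on a finger pad.
Only numpy, scipy, OpenCV 4.12 (cv2) and the standard library are available. Lean on these libraries where they do the work, as an engineer would, in place of code of your own. Each camera call takes 0.05 s, during which the arm holds its last target. There are 200 camera calls.

### The job

Move the four toiletries from the wooden rack into the row of four grey pockets alongside it, in the same order, so that each ends in the pocket straight across from where it stood. Keep them upright, set each down gently on the floor of its pocket, near the middle, and leave the mug and the earphone case where they are.

Things in the scene. Friction and masses are not known exactly. Their poses are not given: they have to be found in the camera images.
- spray: slim round white plastic spray bottle with a narrow red nozzle, the tallest: body 38 mm in diameter and straight up to 82 mm, 110 mm high in all, about 0.13 kg. Starts upright in one of four bays, 84 mm apart, of a fixed wooden rack (floor 8 mm, rims 15 mm above the desk). Origin: centre of its underside; z up; at the start x points across the rack to the pockets, y along the rack.
- amber: round dark amber bottle with paper label and black screw cap: body 42 mm in diameter and straight up to 58 mm, cap 26 mm in diameter, 88 mm high in all, about 0.15 kg. Starts upright in one of four bays, 84 mm apart, of a fixed wooden rack (floor 8 mm, rims 15 mm above the desk). Origin: centre of its underside; z up; at the start x points across the rack to the pockets, y along the rack.
- jar: squat round white cream jar with a wide metal lid, the lowest and widest: 49 mm in diameter at the lid (34 to 52 mm up), 48 mm below it, 52 mm high, about 0.16 kg. Starts upright in one of four bays, 84 mm apart, of a fixed wooden rack (floor 8 mm, rims 15 mm above the desk). Origin: centre of its underside; z up; at the start x points across the rack to the pockets, y along the rack.
- flacon: square greenish perfume bottle with a thin round black cap: body 40 by 40 mm, faces along its x and y, 56 mm high, cap 24 mm in diameter, 78 mm high in all, about 0.17 kg. Starts upright in one of four bays, 84 mm apart, of a fixed wooden rack (floor 8 mm, rims 15 mm above the desk). Origin: centre of its underside; z up; at the start x points across the rack to the pockets, y along the rack.
- pocket_spray: one of four identical grey square pockets, fixed in a slightly uneven row beyond the rack as seen from the robot: the one straight across (145 to 168 mm along the rack's x) from the spray bottle's starting bay, so its place in the same order. 70 mm square outside, 64 inside, walls 10 mm high, floor 3 mm thick. Origin: centre of its underside, on the desk; z up.
- pocket_amber: one of four identical grey square pockets, fixed in a slightly uneven row beyond the rack as seen from the robot: the one straight across (145 to 168 mm along the rack's x) from the amber bottle's starting bay, so its place in the same order. 70 mm square outside, 64 inside, walls 10 mm high, floor 3 mm thick. Origin: centre of its underside, on the desk; z up.
- pocket_jar: one of four identical grey square pockets, fixed in a slightly uneven row beyond the rack as seen from the robot: the one straight across (145 to 168 mm along the rack's x) from the cream jar's starting bay, so its place in the same order. 70 mm square outside, 64 inside, walls 10 mm high, floor 3 mm thick. Origin: centre of its underside, on the desk; z up.
- pocket_flacon: one of four identical grey square pockets, fixed in a slightly uneven row beyond the rack as seen from the robot: the one straight across (145 to 168 mm along the rack's x) from the square perfume bottle's starting bay, so its place in the same order. 70 mm square outside, 64 inside, walls 10 mm high, floor 3 mm thick. Origin: centre of its underside, on the desk; z up.
- mug: bystander: blue ceramic mug, 76 mm in diameter, 88 mm high, to the robot's right. Origin: centre of its underside.
- earcase: bystander: small black earphone case, 60 by 46 by 24 mm, to the robot's left. Origin: centre of its underside.
Mind the look-alikes: they are no part of the job. Leave any blue or purple look-alike of the pocket_jar alone.

How it is judged:
By the outcome, as a careful person would: the job done as asked, in the order asked, and still so for the second after the job is handed in, with the robot touching nothing.
It also fails if it takes over 109 s, if anything falls off the work surface, if the arm or the gripper's body presses on something with over 40 N, if the wrist force passes 120 N, or if a joint passes its speed limit or range.

## Working session

There is one attempt and no reset: what is moved stays moved. The work goes in short steps, Python scripts to look and compute and a tool call to move; the robot and the scene stay as the last step left them, time stands still between calls to the robot, and variables do not carry over. Pictures are saved under pics/ and viewed, at most 14 in all, crops included, and the job is handed in when it is done.

Besides the shell and the picture viewer there is one more tool, called after "Call:" by a JSON object that holds its "fn" and its "kwargs", one argument or row to a line. send_rows: Moves the arm, as the interface text tells. Its arguments: {"type":"object","properties":{"plan":{"type":"array"},"force":{"type":"number"}},"required":["plan"]}

```bash
mkdir -p pics; ls; cat > h.py <<'E'
from workcell import *
import numpy as np, cv2
def save(p,n,crop=None,s=1):
    im=p["pixels"]
    if crop: im=im[crop[1]:crop[3],crop[0]:crop[2]]
    im=cv2.resize(im,None,fx=s,fy=s,interpolation=cv2.INTER_CUBIC)
    cv2.imwrite("pics/"+n,im[:,:,::-1])
def ray(p,uv):
    d=np.linalg.inv(p["K"])@np.array([uv[0],uv[1],1.]);P=np.array(p["pose"])
    d=P[:3,:3]@np.array([d[0],-d[1],-d[2]]);return P[:3,3],d/np.linalg.norm(d)
def onz(p,uv,z):
    o,d=ray(p,uv);return o+d*(z-o[2])/d[2]
def tri(obs):
    A=np.zeros((3,3));b=np.zeros(3)
    for p,uv in obs:
        o,d=ray(p,uv);M=np.eye(3)-np.outer(d,d);A+=M;b+=M@o
    return np.linalg.solve(A,b)
def proj(p,X):
    P=np.array(p["pose"]);c=P[:3,:3].T@(np.array(X)-P[:3,3]);q=p["K"]@np.array([c[0],-c[1],-c[2]]);return q[:2]/q[2]
E
python3 - <<'E'
from h import *
np.set_printoptions(precision=4,suppress=True)
s=read_state();print(s)
try: print(grip_point_offset)
except Exception as e: print(e)
for n in ("top","scene"):
    p=read_camera(n);save(p,n+"0.png",s=1.4);print(n,[k for k in p],p["K"],p["pose"])
    for q in "spray amber jar flacon pocket_jar mug earcase".split():
        for r in spot_in(p,q)[:6]: print(q,np.round(r["centre"],1),round(r["p"],2),onz(p,r["centre"],0.0))
E
```

```text
pics
{'t': 0.0, 'joint_pos': array([ 1.0899,  0.2213,  1.5276,  0.    ,  1.3947, -0.1261]), 'joint_velocities': array([-0.    , -0.0002, -0.0012, -0.0013, -0.0006,  0.0002]), 'joint_torque': array([ -0.0016, -49.4616, -38.7367,   0.0697,   0.0574,  -0.0002]), 'tcp_pos': array([0.2168, 0.5855, 0.2214]), 'eef_rot': array([-3.1396, -0.0003,  2.7868]), 'contact_force': array([ 0.4479,  0.1549, -0.2564]), 'ft_torque': array([-0.0294,  0.0093,  0.0197]), 'grip_force': 0.0, 'width': 1.0019340864436554}
0.0187
top ['pixels', 'K', 'pose', 'shot'] [[443.0338   0.     280.5722]
 [  0.     443.0338 209.9548]
 [  0.       0.       1.    ]] [[-0.0163  0.9927 -0.1192  0.52  ]
 [-0.9997 -0.0141  0.02   -0.0079]
 [ 0.0182  0.1195  0.9927  1.2001]
 [ 0.      0.      0.      1.    ]]
spray [261.  276.2] 0.65 [0.4862 0.0232 0.    ]
spray [232.4 215. ] 0.54 [0.6522 0.0991 0.    ]
amber [298.2 276.2] 0.75 [ 0.4845 -0.0765  0.    ]
jar [224.2 277.1] 0.67 [0.4855 0.1216 0.    ]
flacon [324.7 275.5] 0.68 [ 0.4852 -0.1478  0.    ]
pocket_jar [232.7 213.8] 0.93 [0.6554 0.0983 0.    ]
pocket_jar [179.5 211.9] 0
[... 304 characters left out ...]
338 -0.202  -0.2405]
 [-0.0048  0.5274  0.8496  0.9494]
 [ 0.      0.      0.      1.    ]]
spray [276.5 159.5] 0.92 [0.4375 0.0413 0.    ]
amber [249.3 171.2] 0.75 [ 0.446  -0.0456  0.    ]
amber [239.  242.1] 0.57 [ 0.6464 -0.1494  0.    ]
jar [307.7 157.2] 0.63 [0.4652 0.1273 0.    ]
flacon [217.4 185.1] 0.66 [ 0.4562 -0.1437  0.    ]
flacon [246.9 174.9] 0.3 [ 0.4555 -0.0564  0.    ]
pocket_jar [331.9 209.3] 0.65 [0.6512 0.1119 0.    ]
pocket_jar [376.5 192.1] 0.58 [0.6494 0.2487 0.    ]
pocket_jar [321.9 283.9] 0.56 [ 0.8305 -0.0049  0.    ]
mug [113.  255.4] 0.77 [ 0.5579 -0.452   0.    ]
mug [248.9 174. ] 0.39 [ 0.4548 -0.0501  0.    ]
earcase [426.4 158.4] 0.52 [0.6035 0.4391 0.    ]
```

View pics/top0.png

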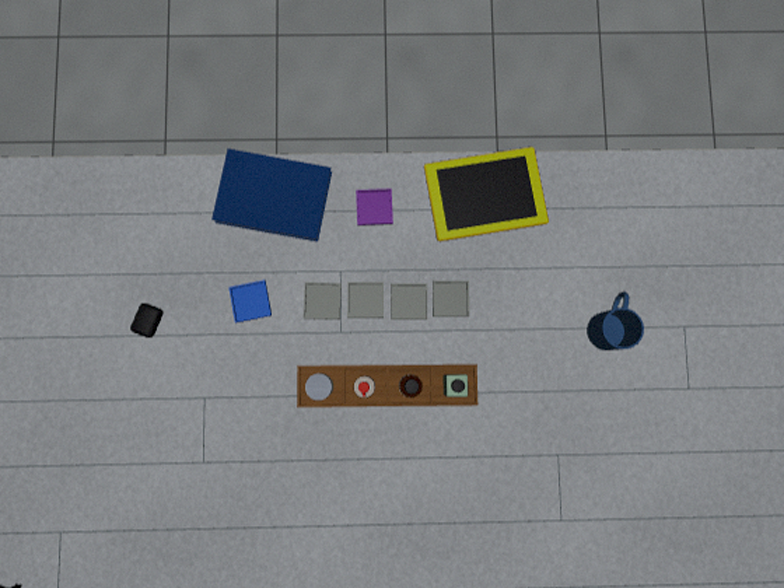

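View pics/scene0.png

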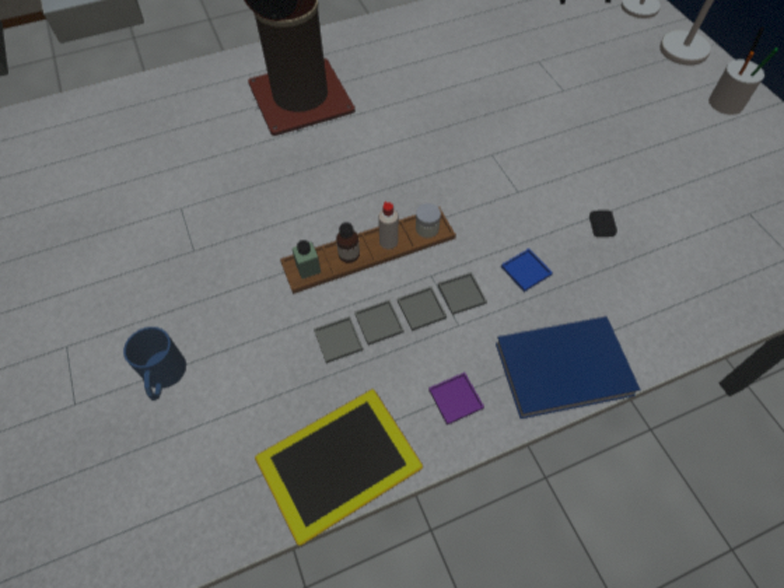

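Top view (shown at 1.4×): the rack holds, from left to right, jar (318,386), spray (364,386), amber (411,386) and flacon (456,386). 

Pocket candidates:
- Grey row, at (322,301), (366,300), (409,302) and (450,299). This fits: it is grey, in a row, and straight across from the rack.
- Blue square at (250,301) and purple square at (374,207). Both are look-alikes.

In the same order, jar, spray, amber and flacon go to the four grey pockets from left to right.

Call:
{"fn": "send_rows", "kwargs": {
  "plan": [
    [0,0,1,-1,-1,-0.6,87],
    [0,0,1,-1,-1,-0.6,87],
    [0,0,1,-1,-1,-0.6,87],
    [0,0,1,-1,-1,-0.6,87],
    [0,0,1,-1,-1,-0.6,87],
    [0,0,1,-1,-1,-0.6,87]
  ]
}}

```text
t: 1.55
tcp_pos: [0.2882, 0.4316, 0.2949]
eef_rot: [3.141, -0.0, 1.735]
contact_force: [0.4, 0.1, -0.5]
width: 0.998
grip_force: 0.0
```

```bash
python3 - <<'E'
from h import *
np.set_printoptions(precision=4,suppress=True)
s=read_state();print(s['t'],s['tcp_pos'],s['eef_rot'])
p=read_camera("top");q=read_camera("scene")
save(q,"crop1.png",(190,130,380,270),4)
im=p["pixels"].astype(int);print(im[215,230],im[215,292],im[190,292],im[215,320])
for T in [(318,386),(364,386),(411,386),(456,386)]:pass
# rack corners at z=.015
for c in [(298,366),(477,365),(477,406),(298,406)]: print('rack',onz(p,(c[0]/1.4,c[1]/1.4),.015))
for n in "spray amber jar flacon".split():
    a=spot_in(p,n);b=spot_in(q,n)
    if a and b: print(n,tri([(p,a[0]["centre"]),(q,b[0]["centre"])]))
E
```

```text
1.55 [0.2882 0.4316 0.2949] [ 3.1411 -0.0004  1.7345]
[115 118 114] [116 120 116] [138 139 143] [115 120 116]
rack [0.5275 0.1499 0.015 ]
rack [ 0.5238 -0.1899  0.015 ]
rack [ 0.447  -0.1873  0.015 ]
rack [0.4528 0.1498 0.015 ]
spray [0.4892 0.0185 0.0671]
jar [0.487  0.1086 0.0296]
flacon [ 0.4912 -0.1478  0.0451]
```

Call:
{"fn": "send_rows", "kwargs": {
  "plan": [
    [0,0,0.157,-1,0.4,0,87],
    [0,0,0.157,-1,0.4,0,87],
    [0,0,0.157,-1,0.4,0,87]
  ]
}}

```text
t: 2.42
tcp_pos: [0.3572, 0.3189, 0.2946]
eef_rot: [3.141, 0.001, 1.571]
contact_force: [-0.8, 0.2, 0.3]
width: 1.005
grip_force: 0.0
```

Call:
{"fn": "send_rows", "kwargs": {
  "plan": [
    [0,0,0,-1,0.6,0,87],
    [0,0,0,-1,0.6,0,87],
    [0,0,0,-1,0.6,0,87]
  ]
}}

```text
t: 2.8
tcp_pos: [0.4291, 0.2002, 0.2946]
eef_rot: [3.141, 0.0, 1.572]
contact_force: [-0.7, 0.7, -0.1]
width: 0.998
grip_force: 0.0
```

Call:
{"fn": "send_rows", "kwargs": {
  "plan": [
    [0,0,0,-1,0.5,0,87],
    [0,0,0,-1,0.5,0,87],
    [0,0,0,-1,0.5,0,87],
    [0,0,0,-1,0.5,0,87]
  ]
}}

```text
t: 3.3
tcp_pos: [0.4884, 0.083, 0.2943]
eef_rot: [-3.141, -0.001, 1.575]
contact_force: [0.9, 0.0, 0.5]
width: 0.998
grip_force: 0.0
```

```bash
python3 - <<'E'
from h import *
np.set_printoptions(precision=4,suppress=True)
s=read_state();print(s['t'],s['tcp_pos'],s['eef_rot'],s['joint_pos'])
p=read_camera("wrist");save(p,"w1.png",s=1.4);print(p["K"],p["pose"])
for n in "spray amber jar flacon pocket_jar".split():
    for a in spot_in(p,n): print(n,np.round(a["centre"],1),round(a["p"],2),onz(p,a["centre"],0))
E
```

```text
3.3 [0.4884 0.083  0.2943] [-3.1408 -0.001   1.5748] [ 0.0084 -0.1333  1.7585  0.001   1.5172  0.0043]
[[313.7279   0.     283.2723]
 [  0.     313.7279 209.178 ]
 [  0.       0.       1.    ]] [[ 1.     -0.0044  0.0003  0.4879]
 [ 0.0041  0.9587  0.2842  0.1616]
 [-0.0015 -0.2842  0.9588  0.4575]
 [ 0.      0.      0.      1.    ]]
spray [282.5 224.6] 0.68 [0.4866 0.0012 0.    ]
amber [283.2 270.9] 0.91 [ 0.488 -0.078  0.   ]
jar [284.3 160.6] 0.74 [0.4889 0.0997 0.    ]
flacon [281.3 329. ] 0.93 [ 0.4852 -0.1884  0.    ]
pocket_jar [410.5  51. ] 0.97 [0.6551 0.2449 0.    ]
pocket_jar [398.7 159.6] 0.87 [0.655  0.1018 0.    ]
pocket_jar [513.3 224.6] 0.64 [0.8424 0.0028 0.    ]
```

View pics/crop1.png

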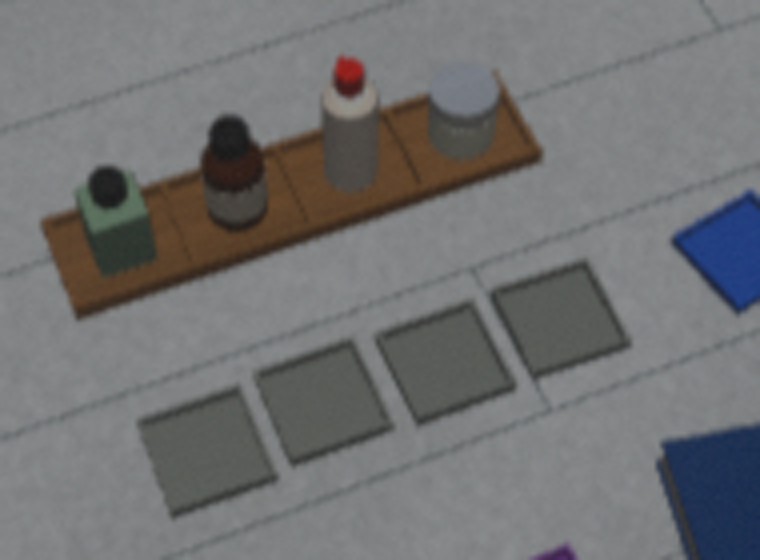

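View pics/w1.png

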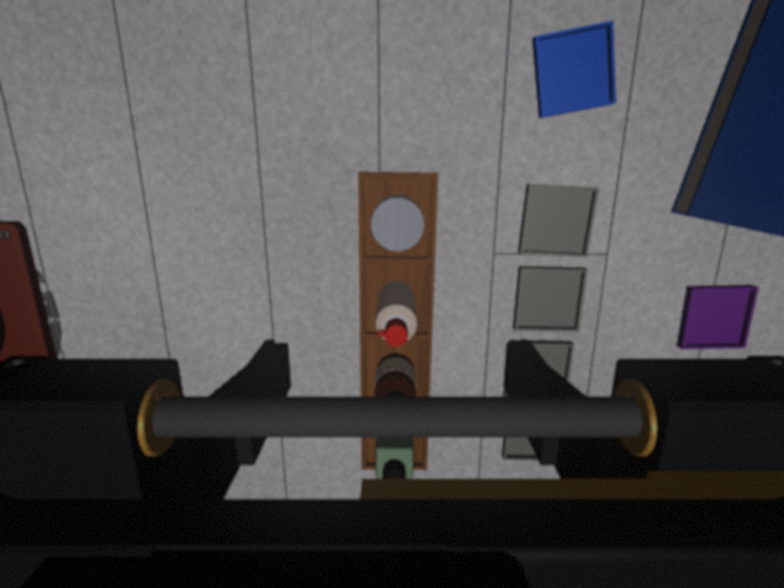

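The scene crop shows flacon (115,220), amber (235,170), spray (350,125) and jar (463,110) in the rack, with the four grey pockets directly below them. The blue square is separate. The wrist view (1.4×) shows jar lid (397,224), nozzle (396,332), pockets (557,218) and (549,298), and the others partly hidden.

```bash
python3 - <<'E'
from h import *
np.set_printoptions(precision=4,suppress=True)
P={n:read_camera(n) for n in("top","scene","wrist")}
save(P["top"],"top2.png",(205,190,350,300),5)
est={'jar':(.488,.107,.06),'spray':(.488,.023,.118),'amber':(.488,-.061,.096),'flacon':(.488,-.145,.086)}
pk={'jar':(.655,.1),'spray':(.655,.02),'amber':(.652,-.063),'flacon':(.657,-.14)}
def blob(p,X,f,r=16,n=1):
    u=proj(p,X);im=cv2.GaussianBlur(p["pixels"],(3,3),0).astype(int)
    m=f(im).astype(np.uint8);w=np.zeros_like(m);cv2.circle(w,tuple(int(round(a)) for a in u),r,1,-1);m=m*w
    N,l,st,c=cv2.connectedComponentsWithStats(m)
    if N<2:return None
    k=1+np.argmax(st[1:,4]);y,x=np.nonzero(l==k)
    (cx,cy),wh,a=cv2.minAreaRect(np.c_[x,y].astype(np.float32))
    return c[k],(cx,cy),wh,a,st[k,4]
red=lambda i:(i[...,0]>i[...,1]*2)&(i[...,0]>90)
blk=lambda i:(i.max(-1)<55)
lid=lambda i:(i[...,2]>i[...,0]+6)&(i[...,2]>105)
gry=lambda i:(i[...,1]-i[...,2]>=1)&(i.sum(-1)>250)
for n,f,r in(('jar',lid,22),('spray',red,14),('amber',blk,12),('flacon',blk,12)):
    ob=[]
    for c in P:
        b=blob(P[c],est[n],f,r)
        if b: print(n,c,b[0],b[1],np.round(b[2],1),b[4],onz(P[c],b[1],est[n][2])); ob.append((P[c],b[1]))
    print('  tri',tri(ob[:2]) if len(ob)>1 else '')
for n in pk:
    ob=[]
    for c in P:
        b=blob(P[c],(*pk[n],.01),gry,34 if c!='top' else 20)
        if b: print('pk',n,c,b[1],np.round(b[2],1),round(b[3],1),b[4],onz(P[c],b[1],.006)); ob.append((P[c],b[1]))
    print('  tri',tri(ob[:2]),tri(ob))
E
```

```text
jar scene [305.0829 151.221 ] (304.95001220703125, 151.34999084472656) [13.9 14.9] 181 [0.4866 0.1058 0.06  ]
jar wrist [283.372  159.2842] (283.5, 159.0) [34. 33.] 957 [0.4878 0.1096 0.06  ]
  tri [0.4867 0.1078 0.0585]
spray top [259.5106 276.5532] (259.7500305175781, 276.7500305175781) [7.8 7.1] 47 [0.4882 0.0232 0.118 ]
spray scene [276.6562 147.4062] (277.0, 147.5) [6. 5.] 32 [0.4896 0.0225 0.118 ]
spray wrist [281.4891 239.1572] (280.0, 239.5) [15. 20.] 229 [0.4843 0.0239 0.118 ]
  tri [0.4882 0.0232 0.1162]
amber top [293.0194 275.3742] (293.0, 275.5) [13. 14.] 155 [ 0.4893 -0.0582  0.096 ]
amber scene [247.3758 167.8917] (248.38462829589844, 167.57693481445312) [12.7 15.1] 157 [ 0.5048 -0.0634  0.096 ]
amber wrist [283.1081 292.3486] (283.44122314453125, 292.23529052734375) [23.3 19.6] 370 [ 0.4888 -0.059   0.096 ]
  tri [ 0.4887 -0.059   0.0746]
flacon top [326.6304 275.1087] (326.5, 275.0) [6. 7.] 46 [ 0.4888 -0.1423  0.086 ]
flacon scene [216.5  176.65] (216.5, 177.0) [8. 7.] 60 [ 0.4936 -0.1466  0.086 ]
flacon wrist [282.1034 342.553 ] (281.8497619628906, 342.670989990234
[... 585 characters left out ...]
] 90.0 1507 [0.651 0.024 0.006]
  tri [0.6524 0.019  0.0126] [0.6513 0.0212 0.0065]
pk amber top (291.5, 214.5) [25. 25.] 90.0 646 [ 0.6506 -0.0614  0.006 ]
pk amber scene (270.32513427734375, 228.51597595214844) [24.4 30.2] 72.3 588 [ 0.6442 -0.0623  0.006 ]
pk amber wrist (393.0, 251.0) [16.  8.] 0.0 58 [ 0.66   -0.0398  0.006 ]
  tri [ 0.6491 -0.0625  0.0143] [ 0.6524 -0.0552  0.0048]
pk flacon top (321.5, 212.5) [25. 25.] 90.0 654 [ 0.6549 -0.1431  0.006 ]
pk flacon scene (240.7262725830078, 240.87225341796875) [25.2 28.8] 70.0 629 [ 0.648  -0.1447  0.006 ]
pk flacon wrist (373.0, 328.5) [20.  1.] -0.0 28 [ 0.6412 -0.1825  0.006 ]
  tri [ 0.6533 -0.1439  0.0149] [ 0.6472 -0.1501  0.0266]
```

View pics/top2.png

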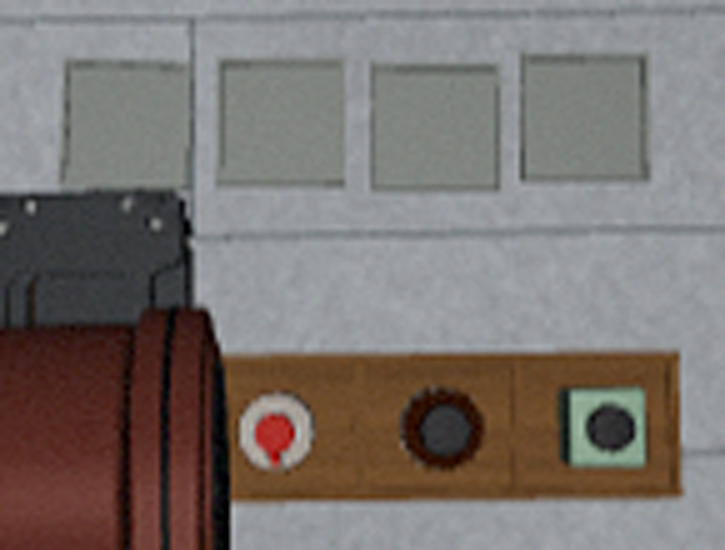

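Measured positions hold up. Nozzle height is 116 mm against 118 expected, jar lid 58.5 against 60, and pocket rims about 6–10 mm. The gaps from rack to pockets are about 165 mm, within the 145–168 given. Starting with the jar.

Call:
{"fn": "send_rows", "kwargs": {
  "plan": [
    [0,0,0,0.2,0,0.5,87],
    [0,0,0,0.2,0,1,87],
    [0,0,0,0.2,0,1,87],
    [0,0,0,0.2,0,1,87],
    [0,0,0,0.2,0,1,87]
  ]
}}

```text
t: 4.38
tcp_pos: [0.4907, 0.1062, 0.178]
eef_rot: [3.136, -0.0, 1.575]
contact_force: [0.1, -0.1, -0.3]
width: 0.999
grip_force: 0.0
```

```bash
python3 - <<'E'
from h import *
np.set_printoptions(precision=4,suppress=True)
p=read_camera("wrist")
L=[]
for i in range(3):
    s=read_state();print(s['tcp_pos'],s['eef_rot']);read_camera("wrist")
E
```

```text
[0.4905 0.1061 0.1777] [ 3.1364 -0.0002  1.5748]
[0.4901 0.1061 0.1772] [ 3.1371 -0.0002  1.5749]
[0.4897 0.1061 0.1766] [ 3.1381 -0.0001  1.5749]
```

Call:
{"fn": "send_rows", "kwargs": {
  "plan": [
    [0,0,0,0.015,0,0.4,87],
    [0,0,0,0.015,0,0.8,87],
    [0,0,0,0.015,0,1,87],
    [0,0,0,0.015,0,1,87],
    [0,0,0,0.015,0,1,87]
  ]
}}

```text
t: 5.2
tcp_pos: [0.4896, 0.1081, 0.056]
eef_rot: [3.139, -0.0, 1.575]
contact_force: [0.8, 0.0, 0.3]
width: 0.998
grip_force: 0.0
```

Call:
{"fn": "send_rows", "kwargs": {
  "plan": [
    [0,0,0,0,0,0.1,87],
    [0,0,0,0,0,0.18,87],
    [0,0,0,0,0,0.18,70],
    [0,0,0,0,0,0.18,60],
    [0,0,0,0,0,0.18,52],
    [0,0,0,0,0,0.18,45],
    [0,0,0,0,0,0.18,40],
    [0,0,0,0,0,0.18,40],
    [0,0,0,0,0,0.18,40],
    [0,0,0,0,0,0.18,40]
  ],
  "force": 20
}}

```text
t: 6.45
tcp_pos: [0.4885, 0.108, 0.0331]
eef_rot: [3.141, -0.0, 1.575]
contact_force: [0.8, -0.9, 1.8]
width: 0.551
grip_force: 20.0
```

Call:
{"fn": "send_rows", "kwargs": {
  "plan": [
    [0,0,0,0,0,-0.2,40],
    [0,0,0,0,0,-0.4,40],
    [0,0,0,0,0.1,-0.5,40],
    [0,0,0,0,0.3,-0.5,40],
    [0,0,0,0,0.6,-0.5,40],
    [0,0,0,0,0.9,-0.5,40],
    [0,0,0,0,1,-0.5,40]
  ]
}}

```text
t: 7.32
tcp_pos: [0.6102, 0.1083, 0.0921]
eef_rot: [3.142, 0.0, 1.575]
contact_force: [-0.6, -0.5, -2.1]
width: 0.557
grip_force: 20.0
```

Call:
{"fn": "send_rows", "kwargs": {
  "plan": [
    [0,0,0,-0.03,0.2,0,40],
    [0,0,0,-0.03,0.38,0,40],
    [0,0,0,-0.03,0.38,0,40],
    [0,0,0,-0.03,0.38,0,40],
    [0,0,0,-0.03,0.38,0.2,40],
    [0,0,0,-0.03,0.38,0.35,40],
    [0,0,0,-0.03,0.38,0.35,40],
    [0,0,0,-0.03,0.38,0.35,40],
    [0,0,0,-0.03,0.38,0.35,40]
  ]
}}

```text
t: 8.45
tcp_pos: [0.6548, 0.1052, 0.0521]
eef_rot: [3.14, -0.0, 1.575]
contact_force: [0.4, 0.4, -1.4]
width: 0.556
grip_force: 20.0
```

```bash
python3 - <<'E'
from h import *
p=read_camera("scene");save(p,"s3.png",(190,110,390,260),4)
s=read_state();print(s['tcp_pos'],s['eef_rot'],s['width'],s['contact_force'])
E
```

```text
[0.65476784 0.10513858 0.05205502] [ 3.13981815e+00 -2.14952935e-05  1.57520297e+00] 0.5531779871634303 [ 0.70329701 -0.35560843 -2.36611111]
```

View pics/s3.png

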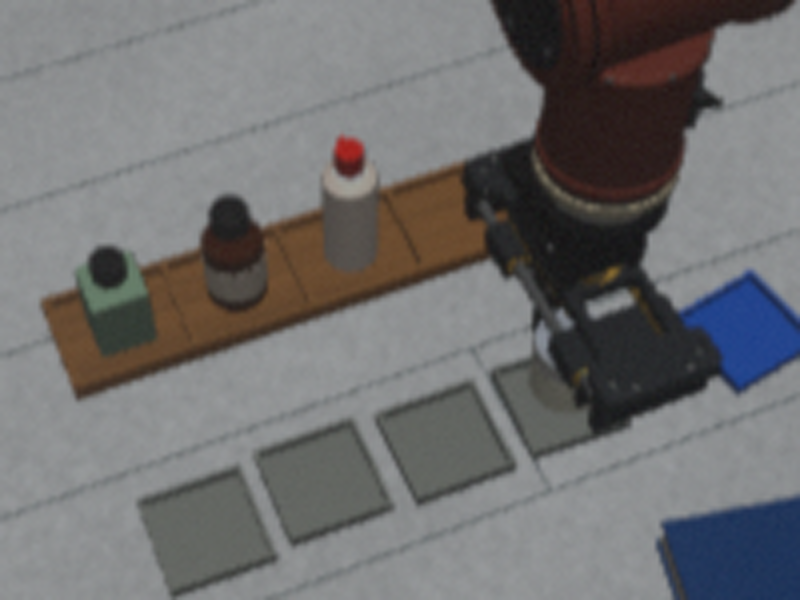

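The jar hangs at (555,390) in the crop, over the rightmost grey pocket. The other three are untouched. Lowering it gently.

Call:
{"fn": "send_rows", "kwargs": {
  "plan": [
    [0,0,0,0,0,0.08,40],
    [0,0,0,0,0,0.14,40],
    [0,0,0,0,0,0.17,40],
    [0,0,0,0,0,0.18,40],
    [0,0,0,0,0,0.185,40],
    [0,0,0,0,0,0.185,40],
    [0,0,0,0,0,0.185,40]
  ]
}}

```text
t: 9.38
tcp_pos: [0.6542, 0.1051, 0.029]
eef_rot: [3.141, 0.0, 1.575]
contact_force: [-0.4, 0.0, -1.5]
width: 0.549
grip_force: 20.0
```

Call:
{"fn": "send_rows", "kwargs": {
  "plan": [
    [0,0,0,0,0,0.004,40],
    [0,0,0,0,0,0.007,40],
    [0,0,0,0,0,0.01,40],
    [0,0,0,0,0,0.01,40],
    [0,0,0,0,0,0.01,40]
  ]
}}

```text
t: 10.0
tcp_pos: [0.6541, 0.1051, 0.0282]
eef_rot: [3.141, 0.0, 1.575]
contact_force: [-2.8, -0.8, 5.2]
width: 0.551
grip_force: 20.0
```

Call:
{"fn": "send_rows", "kwargs": {
  "plan": [
    [0,0,0,0,0,0,55],
    [0,0,0,0,0,0,70],
    [0,0,0,0,0,0,87],
    [0,0,0,0,0,0,87],
    [0,0,0,0,0,-0.2,87],
    [0,0,0,0,0,-0.5,87],
    [0,0,0,0,0,-0.8,87],
    [0,0,0,0,0,-1,87],
    [0,0,0,0,0,-1,87]
  ]
}}

```text
t: 11.12
tcp_pos: [0.6558, 0.1052, 0.1503]
eef_rot: [3.136, -0.0, 1.575]
contact_force: [0.3, -0.8, -0.0]
width: 0.998
grip_force: 0.0
```

Call:
{"fn": "send_rows", "kwargs": {
  "plan": [
    [0,0,0,-0.3,-0.4,0,87],
    [0,0,0,-0.5,-0.8,0,87],
    [0,0,0,-0.68,-1,0,87],
    [0,0,0,-0.68,-1,0,87]
  ]
}}

```text
t: 11.62
tcp_pos: [0.5321, 0.0221, 0.1458]
eef_rot: [-3.139, -0.0, 1.573]
contact_force: [0.2, -0.0, -0.5]
width: 0.997
grip_force: 0.0
```

Call:
{"fn": "send_rows", "kwargs": {
  "plan": [
    [0,0,0,0,-0.3,0,87],
    [0,0,0,0,-0.385,0,87],
    [0,0,0,0,-0.385,0,87],
    [0,0,0,0,-0.385,0,87],
    [0,0,0,0,-0.385,0,87],
    [0,0,0,0,-0.385,0,87]
  ]
}}

```text
t: 12.38
tcp_pos: [0.4886, 0.0228, 0.1475]
eef_rot: [3.142, -0.0, 1.575]
contact_force: [0.8, 0.1, -0.2]
width: 1.0
grip_force: 0.0
```

```bash
python3 - <<'E'
from h import *
np.set_printoptions(precision=4,suppress=True)
p=read_camera("scene");save(p,"s4.png",(190,110,390,260),4)
w=read_camera("wrist")
s=read_state();print(s['t'],s['tcp_pos'],s['eef_rot'])
for n,q in((("jar"),p),("jar",w)):
    for a in spot_in(q,n)[:2]: print(n,np.round(a["centre"],1),round(a["p"],2),onz(q,a["centre"],.055 if q is w else .03))
E
```

```text
12.475 [0.4884 0.0228 0.1475] [-3.1416 -0.      1.5752]
jar [330.2 204.1] 0.77 [0.6507 0.1038 0.03  ]
jar [325.5 213.6] 0.64 [0.6719 0.0798 0.03  ]
jar [484. 111.] 0.96 [0.6435 0.1058 0.055 ]
```

View pics/s4.png

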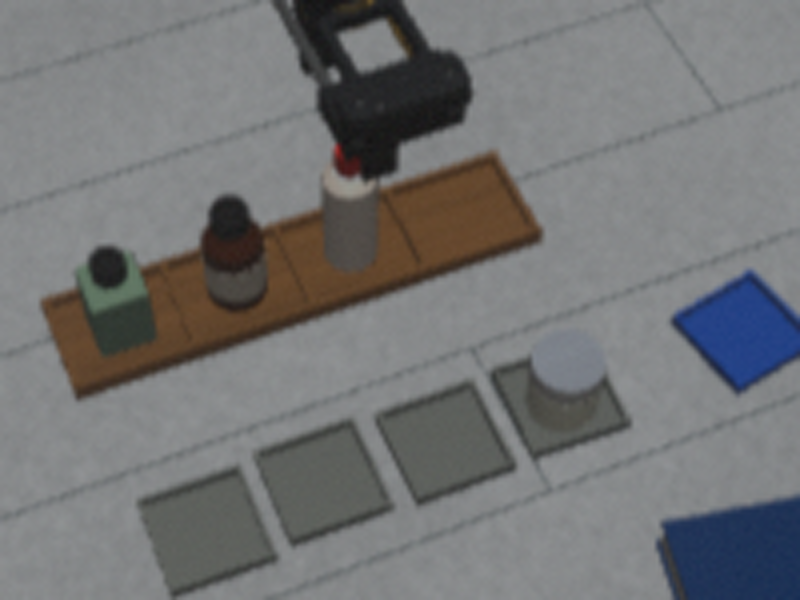

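The jar stands upright in the middle of its pocket, with its base at about (563,405). The gripper is over the spray.

Call:
{"fn": "send_rows", "kwargs": {
  "plan": [
    [0,0,0,0,0,0.3,87],
    [0,0,0,0,0,0.6,87],
    [0,0,0,0,0,0.78,87],
    [0,0,0,0,0,0.78,87],
    [0,0,0,0,0,0.78,87],
    [0,0,0,0,0,0.78,87]
  ]
}}

```text
t: 13.32
tcp_pos: [0.4894, 0.0227, 0.0554]
eef_rot: [3.139, 0.0, 1.575]
contact_force: [0.5, -0.3, 0.5]
width: 1.0
grip_force: 0.0
```

Call:
{"fn": "send_rows", "kwargs": {
  "plan": [
    [0,0,0,0,0,0,75],
    [0,0,0,0,0,0,65],
    [0,0,0,0,0,0,55],
    [0,0,0,0,0,0,48],
    [0,0,0,0,0,0,42],
    [0,0,0,0,0,0,37],
    [0,0,0,0,0,0,32],
    [0,0,0,0,0,0,30],
    [0,0,0,0,0,0,30]
  ],
  "force": 18
}}

```text
t: 14.45
tcp_pos: [0.4881, 0.0228, 0.0539]
eef_rot: [-3.141, -0.0, 1.575]
contact_force: [-0.4, -0.6, 0.3]
width: 0.433
grip_force: 18.0
```

Call:
{"fn": "send_rows", "kwargs": {
  "plan": [
    [0,0,0,0,0,-0.15,30],
    [0,0,0,0,0,-0.3,30],
    [0,0,0,0,0,-0.42,30],
    [0,0,0,0,0.15,-0.42,30],
    [0,0,0,0,0.4,-0.42,30],
    [0,0,0,0,0.65,-0.42,30],
    [0,0,0,0,0.85,-0.42,30],
    [0,0,0,0,1,-0.42,30]
  ]
}}

```text
t: 15.45
tcp_pos: [0.6089, 0.0233, 0.1041]
eef_rot: [-3.141, -0.0, 1.575]
contact_force: [0.1, -0.2, -2.1]
width: 0.437
grip_force: 18.0
```

Call:
{"fn": "send_rows", "kwargs": {
  "plan": [
    [0,0,0,0,0.2,0,30],
    [0,0,0,0,0.37,0,30],
    [0,0,0,0,0.37,0,30],
    [0,0,0,0,0.37,0,30],
    [0,0,0,0,0.37,0.1,30],
    [0,0,0,0,0.37,0.22,30],
    [0,0,0,0,0.37,0.32,30],
    [0,0,0,0,0.37,0.4,30],
    [0,0,0,0,0.37,0.43,30],
    [0,0,0,0,0.37,0.43,30]
  ]
}}

```text
t: 16.7
tcp_pos: [0.6525, 0.0236, 0.0525]
eef_rot: [-3.141, -0.0, 1.575]
contact_force: [0.4, -0.2, -1.7]
width: 0.433
grip_force: 18.0
```

Call:
{"fn": "send_rows", "kwargs": {
  "plan": [
    [0,0,0,0,0,0.01,30],
    [0,0,0,0,0,0.02,30],
    [0,0,0,0,0,0.025,30],
    [0,0,0,0,0,0.025,30],
    [0,0,0,0,0,0.025,30]
  ]
}}

```text
t: 17.32
tcp_pos: [0.6526, 0.0235, 0.0498]
eef_rot: [3.141, 0.0, 1.575]
contact_force: [0.7, 0.0, -0.5]
width: 0.435
grip_force: 18.0
```

Call:
{"fn": "send_rows", "kwargs": {
  "plan": [
    [0,0,0,0,0,0.006,30],
    [0,0,0,0,0,0.006,30],
    [0,0,0,0,0,0.006,45],
    [0,0,0,0,0,0.006,65],
    [0,0,0,0,0,0.006,87],
    [0,0,0,0,0,0.006,87],
    [0,0,0,0,0,-0.2,87],
    [0,0,0,0,0,-0.5,87],
    [0,0,0,0,0,-0.83,87],
    [0,0,0,0,0,-0.83,87]
  ]
}}

```text
t: 18.58
tcp_pos: [0.6555, 0.0233, 0.1543]
eef_rot: [3.133, 0.001, 1.575]
contact_force: [-0.4, 0.0, 0.0]
width: 0.999
grip_force: 0.0
```

Call:
{"fn": "send_rows", "kwargs": {
  "plan": [
    [0,0,0,0,-0.4,0,87],
    [0,0,0,-0.3,-0.8,0,87],
    [0,0,0,-0.7,-1,0,87],
    [0,0,0,-0.7,-1,0,87]
  ]
}}

```text
t: 19.08
tcp_pos: [0.5309, -0.0633, 0.1484]
eef_rot: [-3.14, 0.0, 1.571]
contact_force: [1.1, 1.0, -0.2]
width: 1.001
grip_force: 0.0
```

Call:
{"fn": "send_rows", "kwargs": {
  "plan": [
    [0,0,0,0,-0.3,0,87],
    [0,0,0,0,-0.37,0,87],
    [0,0,0,0,-0.37,0,87],
    [0,0,0,0,-0.37,0,87],
    [0,0,0,0,-0.37,0,87],
    [0,0,0,0,-0.37,0,87]
  ]
}}

```text
t: 19.82
tcp_pos: [0.4889, -0.0611, 0.1493]
eef_rot: [3.142, -0.0, 1.575]
contact_force: [-0.5, 0.3, -0.1]
width: 0.999
grip_force: 0.0
```

```bash
python3 - <<'E'
from h import *
p=read_camera("scene");save(p,"s5.png",(190,110,390,260),4)
s=read_state();print(s['t'],s['tcp_pos'],s['eef_rot'])
E
```

```text
19.875 [ 0.48878897 -0.06114151  0.14927552] [-3.14153999e+00 -4.86146616e-05  1.57534402e+00]
```

View pics/s5.png

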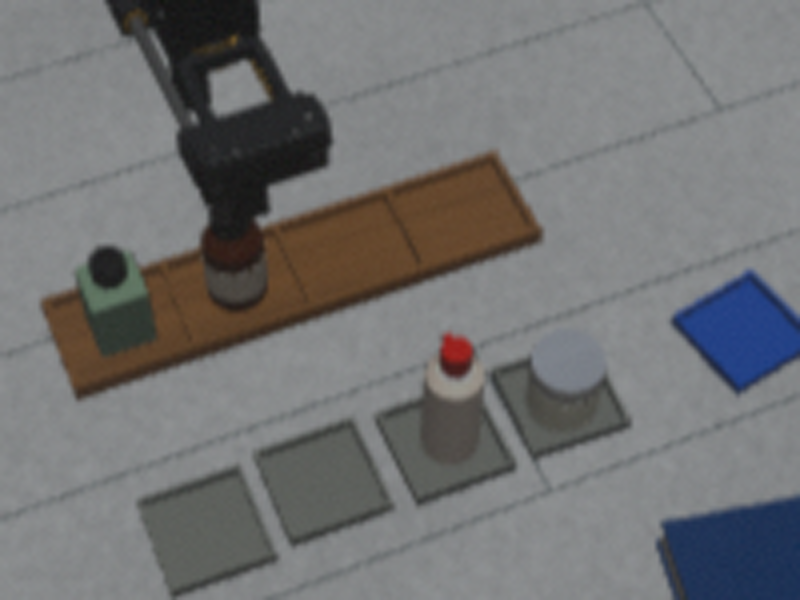

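The spray stands upright in the middle of its pocket (base about (450,450)). The gripper is over the amber bottle.

Call:
{"fn": "send_rows", "kwargs": {
  "plan": [
    [0,0,0,0.012,0,0.3,87],
    [0,0,0,0.012,0,0.6,87],
    [0,0,0,0.012,0,0.85,87],
    [0,0,0,0.012,0,0.97,87],
    [0,0,0,0.012,0,0.97,87],
    [0,0,0,0.012,0,0.97,87],
    [0,0,0,0.012,0,0.97,87]
  ]
}}

```text
t: 20.75
tcp_pos: [0.4897, -0.0601, 0.0343]
eef_rot: [3.139, 0.001, 1.575]
contact_force: [0.4, -0.2, -0.3]
width: 0.998
grip_force: 0.0
```

Call:
{"fn": "send_rows", "kwargs": {
  "plan": [
    [0,0,0,0,0,0,75],
    [0,0,0,0,0,0,65],
    [0,0,0,0,0,0,55],
    [0,0,0,0,0,0,48],
    [0,0,0,0,0,0,42],
    [0,0,0,0,0,0,37],
    [0,0,0,0,0,0,34],
    [0,0,0,0,0,0,34],
    [0,0,0,0,0,0,34]
  ],
  "force": 18
}}

```text
t: 21.88
tcp_pos: [0.4884, -0.0597, 0.0329]
eef_rot: [-3.141, -0.0, 1.575]
contact_force: [-2.1, -0.0, 1.2]
width: 0.476
grip_force: 18.0
```

Call:
{"fn": "send_rows", "kwargs": {
  "plan": [
    [0,0,0,0,0,-0.15,34],
    [0,0,0,0,0,-0.3,34],
    [0,0,0,0,0,-0.42,34],
    [0,0,0,0,0.15,-0.42,34],
    [0,0,0,0,0.4,-0.42,34],
    [0,0,0,0,0.65,-0.42,34],
    [0,0,0,0,0.85,-0.42,34],
    [0,0,0,0,1,-0.42,34]
  ]
}}

```text
t: 22.88
tcp_pos: [0.6095, -0.0592, 0.0831]
eef_rot: [3.141, -0.0, 1.575]
contact_force: [0.1, -0.7, -2.1]
width: 0.48
grip_force: 18.0
```

Call:
{"fn": "send_rows", "kwargs": {
  "plan": [
    [0,0,0,-0.01,0.2,0,34],
    [0,0,0,-0.015,0.345,0,34],
    [0,0,0,-0.015,0.345,0,34],
    [0,0,0,-0.015,0.345,0,34],
    [0,0,0,-0.015,0.345,0.1,34],
    [0,0,0,-0.015,0.345,0.22,34],
    [0,0,0,-0.015,0.345,0.32,34],
    [0,0,0,-0.015,0.345,0.4,34],
    [0,0,0,-0.015,0.345,0.43,34],
    [0,0,0,-0.015,0.345,0.43,34]
  ]
}}

```text
t: 24.12
tcp_pos: [0.6498, -0.0608, 0.0315]
eef_rot: [-3.141, -0.0, 1.575]
contact_force: [0.4, -0.1, -0.8]
width: 0.48
grip_force: 18.0
```

Call:
{"fn": "send_rows", "kwargs": {
  "plan": [
    [0,0,0,0,0,0.01,34],
    [0,0,0,0,0,0.02,34],
    [0,0,0,0,0,0.028,34],
    [0,0,0,0,0,0.03,34],
    [0,0,0,0,0,0.03,34],
    [0,0,0,0,0,0.03,34]
  ]
}}

```text
t: 24.88
tcp_pos: [0.6499, -0.0608, 0.0282]
eef_rot: [3.142, -0.0, 1.575]
contact_force: [0.1, 0.2, -2.6]
width: 0.478
grip_force: 18.0
```

Call:
{"fn": "send_rows", "kwargs": {
  "plan": [
    [0,0,0,0,0,0.004,34],
    [0,0,0,0,0,0.006,34],
    [0,0,0,0,0,0.006,34],
    [0,0,0,0,0,0.006,34]
  ]
}}

```text
t: 25.38
tcp_pos: [0.65, -0.0608, 0.0278]
eef_rot: [3.141, 0.0, 1.575]
contact_force: [-2.4, -0.3, 4.7]
width: 0.476
grip_force: 18.0
```

Call:
{"fn": "send_rows", "kwargs": {
  "plan": [
    [0,0,0,0,0,0,45],
    [0,0,0,0,0,0,60],
    [0,0,0,0,0,0,75],
    [0,0,0,0,0,0,87],
    [0,0,0,0,0,0,87],
    [0,0,0,0,0,-0.2,87],
    [0,0,0,0,0,-0.5,87],
    [0,0,0,0,0,-0.8,87],
    [0,0,0,0,0,-1,87],
    [0,0,0,0,0,-1,87]
  ]
}}

```text
t: 26.62
tcp_pos: [0.6517, -0.0612, 0.1502]
eef_rot: [3.136, 0.001, 1.575]
contact_force: [-0.8, 0.0, 0.1]
width: 1.001
grip_force: 0.0
```

Call:
{"fn": "send_rows", "kwargs": {
  "plan": [
    [0,0,0,0,-0.4,0,87],
    [0,0,0,-0.3,-0.8,0,87],
    [0,0,0,-0.7,-1,0,87],
    [0,0,0,-0.7,-1,0,87]
  ]
}}

```text
t: 27.12
tcp_pos: [0.528, -0.1476, 0.1458]
eef_rot: [-3.139, -0.0, 1.571]
contact_force: [0.0, 0.3, -0.3]
width: 1.004
grip_force: 0.0
```

Call:
{"fn": "send_rows", "kwargs": {
  "plan": [
    [0,0,0,0,-0.25,0,87],
    [0,0,0,0,-0.35,0,87],
    [0,0,0,0,-0.35,0,87],
    [0,0,0,0,-0.35,0,87],
    [0,0,0,0,-0.35,0,87],
    [0,0,0,0,-0.35,0,87]
  ]
}}

```text
t: 27.88
tcp_pos: [0.4887, -0.1455, 0.1474]
eef_rot: [3.142, -0.0, 1.575]
contact_force: [0.8, -0.5, 1.1]
width: 0.998
grip_force: 0.0
```

```bash
python3 - <<'E'
from h import *
p=read_camera("wrist");save(p,"w6.png",s=1.4)
s=read_state();print(s['t'],s['tcp_pos'],s['eef_rot'])
p=read_camera("scene");save(p,"s6.png",(190,110,390,260),4)
E
```

```text
27.925 [ 0.48857614 -0.14549852  0.14737447] [-3.14157959e+00 -2.40291288e-05  1.57544592e+00]
```

View pics/s6.png

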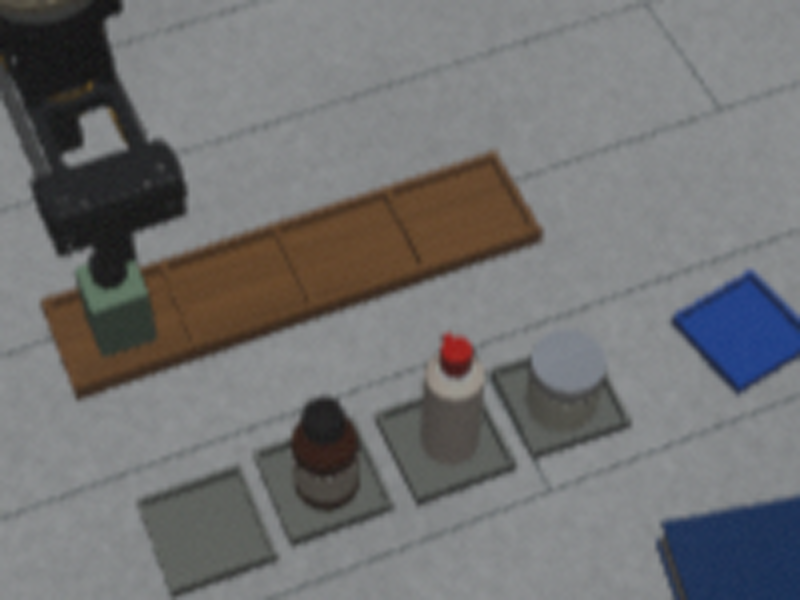

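Three are placed upright near the middle of their pockets (amber base about (328,495)). Now the flacon.

Call:
{"fn": "send_rows", "kwargs": {
  "plan": [
    [0,0,0,0.008,0,0.3,87],
    [0,0,0,0.008,0,0.6,87],
    [0,0,0,0.008,0,0.85,87],
    [0,0,0,0.008,0,0.99,87],
    [0,0,0,0.008,0,0.99,87],
    [0,0,0,0.008,0,0.99,87],
    [0,0,0,0.008,0,0.99,87]
  ]
}}

```text
t: 28.85
tcp_pos: [0.4894, -0.1451, 0.03]
eef_rot: [3.139, 0.001, 1.575]
contact_force: [-0.8, 0.1, -0.8]
width: 1.0
grip_force: 0.0
```

Call:
{"fn": "send_rows", "kwargs": {
  "plan": [
    [0,0,0,0,0,0,75],
    [0,0,0,0,0,0,65],
    [0,0,0,0,0,0,55],
    [0,0,0,0,0,0,48],
    [0,0,0,0,0,0,42],
    [0,0,0,0,0,0,37],
    [0,0,0,0,0,0,33],
    [0,0,0,0,0,0,33],
    [0,0,0,0,0,0,33]
  ],
  "force": 18
}}

```text
t: 29.98
tcp_pos: [0.4882, -0.1446, 0.0285]
eef_rot: [-3.141, -0.0, 1.575]
contact_force: [-1.1, -0.4, 0.5]
width: 0.457
grip_force: 18.0
```

Call:
{"fn": "send_rows", "kwargs": {
  "plan": [
    [0,0,0,0,0,-0.15,33],
    [0,0,0,0,0,-0.3,33],
    [0,0,0,0,0,-0.42,33],
    [0,0,0,0,0.15,-0.42,33],
    [0,0,0,0,0.4,-0.42,33],
    [0,0,0,0,0.65,-0.42,33],
    [0,0,0,0,0.85,-0.42,33],
    [0,0,0,0,1,-0.42,33]
  ]
}}

```text
t: 30.98
tcp_pos: [0.6097, -0.1441, 0.0802]
eef_rot: [3.14, 0.0, 1.575]
contact_force: [-0.4, -0.3, -2.2]
width: 0.459
grip_force: 18.0
```

Call:
{"fn": "send_rows", "kwargs": {
  "plan": [
    [0,0,0,0.01,0.2,0,33],
    [0,0,0,0.01,0.375,0,33],
    [0,0,0,0.01,0.375,0,33],
    [0,0,0,0.01,0.375,0,33],
    [0,0,0,0.01,0.375,0.1,33],
    [0,0,0,0.01,0.375,0.22,33],
    [0,0,0,0.01,0.375,0.32,33],
    [0,0,0,0.01,0.375,0.4,33],
    [0,0,0,0.01,0.375,0.43,33],
    [0,0,0,0.01,0.375,0.43,33]
  ]
}}

```text
t: 32.22
tcp_pos: [0.6532, -0.1426, 0.0271]
eef_rot: [-3.141, -0.0, 1.575]
contact_force: [-0.1, -0.3, -2.1]
width: 0.457
grip_force: 18.0
```

Call:
{"fn": "send_rows", "kwargs": {
  "plan": [
    [0,0,0,0,0,0.01,33],
    [0,0,0,0,0,0.02,33],
    [0,0,0,0,0,0.028,33],
    [0,0,0,0,0,0.03,33],
    [0,0,0,0,0,0.03,33],
    [0,0,0,0,0,0.03,33]
  ]
}}

```text
t: 32.98
tcp_pos: [0.6533, -0.1427, 0.0239]
eef_rot: [3.142, -0.0, 1.575]
contact_force: [0.0, -0.6, -2.0]
width: 0.461
grip_force: 18.0
```

Next: touch down, release, lift clear and back away.

Call:
{"fn": "send_rows", "kwargs": {
  "plan": [
    [0,0,0,0,0,0.004,33],
    [0,0,0,0,0,0.006,33],
    [0,0,0,0,0,0.006,33],
    [0,0,0,0,0,0.006,33]
  ]
}}

```text
t: 33.48
tcp_pos: [0.6534, -0.1427, 0.0236]
eef_rot: [3.141, 0.0, 1.575]
contact_force: [-1.1, 1.8, 3.3]
width: 0.462
grip_force: 18.0
```

Call:
{"fn": "send_rows", "kwargs": {
  "plan": [
    [0,0,0,0,0,0,45],
    [0,0,0,0,0,0,60],
    [0,0,0,0,0,0,75],
    [0,0,0,0,0,0,87],
    [0,0,0,0,0,0,87],
    [0,0,0,0,0,-0.2,87],
    [0,0,0,0,0,-0.5,87],
    [0,0,0,0,0,-0.8,87],
    [0,0,0,0,0,-1,87],
    [0,0,0,0,0,-1,87]
  ]
}}

```text
t: 34.72
tcp_pos: [0.6551, -0.1433, 0.146]
eef_rot: [3.136, 0.002, 1.575]
contact_force: [-0.4, -0.5, 0.1]
width: 0.999
grip_force: 0.0
```

Call:
{"fn": "send_rows", "kwargs": {
  "plan": [
    [0,0,0,0,-0.4,-0.3,87],
    [0,0,0,0,-0.8,-0.5,87],
    [0,0,0,0,-1,-0.6,87],
    [0,0,0,0,-1,-0.6,87],
    [0,0,0,0,-1,-0.6,87],
    [0,0,0,0,-1,-0.6,87]
  ]
}}

```text
t: 35.48
tcp_pos: [0.5335, -0.143, 0.2137]
eef_rot: [-3.14, -0.001, 1.575]
contact_force: [-0.0, 0.2, 0.1]
width: 1.002
grip_force: 0.0
```

```bash
python3 - <<'E'
from h import *
p=read_camera("scene");save(p,"s7.png",(190,110,390,260),4)
s=read_state();print(s['t'],s['tcp_pos'])
E
```

```text
35.525 [ 0.53352097 -0.14296256  0.21382751]
```

View pics/s7.png

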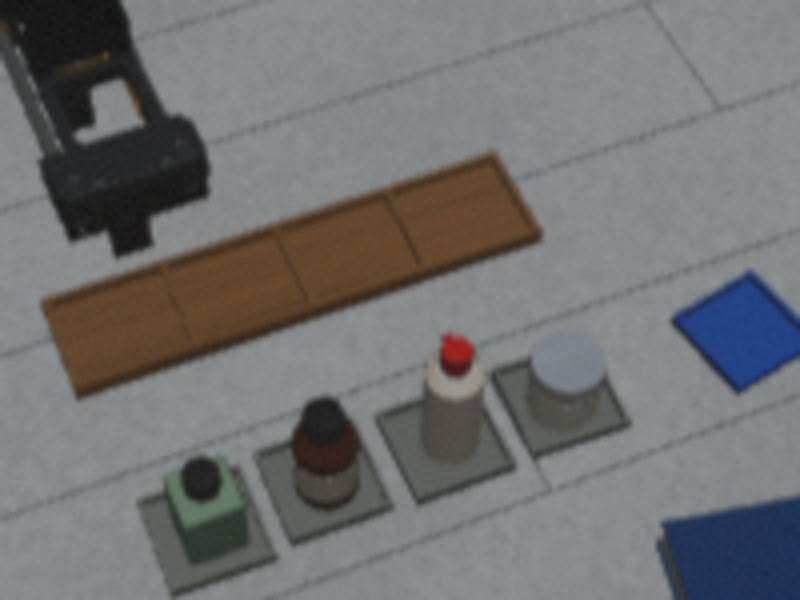

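The picture shows all four upright, centred and in order: flacon (208,525), amber (328,480), spray (450,420) and jar (565,390). The gripper is clear of them.

```bash
python3 -c "
from workcell import *
print(close_job())"
```

```text
the job is handed in; nothing more can be done
None
```

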